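# Touch off a clamped clock plate and set the centring pin

### The arm

A 7-joint arm with a two-finger parallel gripper is mounted at the origin on the work surface. World frame = base frame: x ahead of the robot, y to its left, z up, the work surface at z = 0. Lengths are in m, angles in rad, forces in N, time in s.
With the tool pointing down it reaches from about 0.4 to 0.875 m from the base axis. Payload 4.4 kg.
Tool frame: the origin (TCP) lies on the centre line of the jaws, within the pads' length; the fingertips stand 17 mm ahead of it and the grasp point (between the pads) lies 2 mm behind it; z points along the fingers, y is the line along which they close (so a half turn about z gives the same grasp; the last joint's range is limited). The gripper opens to 85 mm and grips with 20 to 120 N. Pads are 22 mm wide; open, the fingers measure 114 mm over their backs; the gripper's body (76 mm by 85 mm) begins 54 mm behind the grasp point. The pads swing forward as they close: fully open they stand 13 mm farther back than shut.
Start: joints at [1.235, 0.628, 0.038, 1.517, -0.027, 0.996, -0.02], TCP at [0.173, -0.626, 0.248] pointing down, gripper open.
Joint ranges: [-3.06, 3.06], [-0.37, 2.12], [-1.25, 1.32], [0.18, 2.47], [-1.1, 4.24], [0.23, 1.98], [-2.94, 2.94]. Speed limits (rad/s): [2.57, 2.57, 3.14, 3.14, 3.14, 3.14, 3.14].

### API

Orientations are given as a 3x3 rotation matrix whose columns are the frame's x, y, z axes.
In Python, from plant import telemetry, imaging, finish_job gives the robot as it stands.
- The arm moves only by the tool servo_tool, never from a script. Its argument "steps" is text: rows parted by semicolons, each of 4 numbers parted by spaces: the shift along the tool's x, y, z scaled (see below), then the turn about the tool's z scaled (see below). In form: dx dy dz yaw; .... A call has 1 to 20 rows; each row is the pose to reach, as a shift and turn from the pose commanded when the call began, along the tool's axes at that moment; what a row does not reach only later rows make up. The controller multiplies each number of a shift by 0.15 m and each number of a turn by 45 degrees. A row lasts 1/10 s, in which the tool goes at most 50 mm and 8.59 degrees, less where a joint would pass 70% of its speed; a pose out of reach is approached as far as the arm can. A call with a number of a shift or a turn outside -1 to 1 is refused whole. A call with a gripper value outside its range is refused whole. "hand" is the opening, from -1 (shut) to 1 (fully open), set as the call begins (left out, the last holds). The fingers move at their own pace and stop on an object; the grip force is fixed at half the most. Time passes only in rows, so rows that repeat a pose let the fingers close. It gives the time, the measured TCP pose, the force, the opening and the grip force at its end, in the units of the state.
- telemetry.sense(): the state, without advancing time (a new reading comes with each control period).
- imaging.snapshot(name): name is "side" or "top" or "wrist"; returns a dict with "image" (420x560x3 uint8, red, green, blue), "z_map" (420x560 float32, m along the optical axis (not along the pixel's ray), 0 where there is no reading), "camera_matrix" (3x3 intrinsics, pixels), "rvec" (rotation vector, rad) and "tvec" (3), from world to camera coordinates, as OpenCV has them; the wrist camera has in their place "T_tool_cam" (4x4, takes a point from camera to tool coordinates, whose origin is the TCP and whose axes are the flange's). Camera axes: x right, y down, z forward; pixel columns grow to the right and rows downward; lengths in m; the calibration is good to about 2 mm. A picture is of the moment at which its call begins: read the wrist's pose just before it.
- finish_job(): hands the job in; it is judged then, once.
Trained networks look in a picture, given as the dict that the camera call returned (one of the last four; its "shot" number tells which), for a name from the list of things; names that differ only in an ending like _2 or _b are one class to them, and where a whole thing is asked for, a point or a joint stands for the part that bears it (a point fixed in the world has none). Each returns a list of dicts, best first, with "conf" (0 to 1); they miss things now and then, are a little off and sometimes report something else, mostly with a low value. They report only what shows in the picture. A call takes as long as a camera call. They do not tell look-alikes from the thing itself.
- imaging.look_for(picture, target): "centre" ([x, y, z] in m, in world coordinates, good to about 4 mm: the middle of the surface that is visible of it).
The state is a dict: "t": time; "joint_pos": joint angles; "qd": joint speeds; "joint_efforts": joint torques, N m; "tcp_pos": TCP position; "eef_rot": TCP orientation; "contact_force": force on the tool from outside, world axes, zero at the start; "wrist_torque": the same for the moment, N m; "opening": opening from 0.0 (shut) to 1.0 (fully open); "gripper_force": force on a finger pad.
Only numpy, scipy, OpenCV 4.12 (cv2) and the standard library are available. Lean on these libraries where they do the work, as an engineer would, in place of code of your own. Each camera call takes 0.05 s, during which the arm holds its last target. There are 200 camera calls.

### The job

The brass clock plate is clamped on its fixture only roughly in place, so locate it before it is worked on: take the steel centring pin from the tool block and, holding the pin upright, touch off the plate with the side of the pin's shank, lightly, first on the long edge nearest the robot close to its left end, then on the same edge close to its right end, then on the short right-hand edge. From these touches work out where the plate's large hole is, lower the pin gently into it until its collar sits flat on the plate, and leave it standing there; never push hard on the plate, which would shift in its clamps, and leave the other things on the bench where they are.

Things in the scene. Friction and masses are not known exactly. Their poses are not given: they have to be found in the camera images.
- fixture: Dark steel sub-plate fixed to the bench, 170 (x) by 210 (y) by 15 mm, carrying a brass clock plate on two parallels under three strap clamps. Origin: centre of its underside, on the bench top; z up; -x is its side nearest the robot, +y its left side seen from the robot. The plate is rigid to the touch; a push of over 20 N on it by pin or gripper counts as having shifted it.
- plate_seat (a point): Point of the sub-plate's frame (axes as the fixture's, x = -25, y = -20, z = 51 mm there) where the centre of the clock plate's top should be. The brass plate, 100 (x) by 140 (y) by 6 mm, was clamped by eye: it really lies up to 6 mm off this in x and in y and is turned up to 0.06 rad about z. Its own pose is not measured, only this nominal one. It lies level, underside at z = 45 mm.
- front_nominal (a point): Point of the sub-plate's frame (x = -75, y = -20, z = 48 mm) where the middle of the plate's long edge nearest the robot should be, give or take the clamping error. The edge runs along y, 140 mm, free over its whole length, with 30 mm of free space below it down to the sub-plate (the parallels stand 15 mm further in).
- side_nominal (a point): Point of the sub-plate's frame (x = -25, y = -90, z = 48 mm) where the middle of the plate's short right-hand edge should be, give or take the clamping error. The edge runs along x, 100 mm, free over its whole length, with 30 mm of free space below it (the parallels stand 12 mm further in).
- hole_nominal (a point): Point of the sub-plate's frame (x = -25, y = -8, z = 51 mm) where the plate's one large round hole should be, give or take the clamping error. Hole 9 mm wide, through, its axis truly 50 mm square in from the long front edge and 82 mm square in from the short right-hand edge. All other dots on the plate are much smaller pivot holes and rivets.
- clamp_left (a point): Nose of the left strap clamp (fixture x = -40, y = 36 mm), which runs 60 mm outward along +y over the plate's left edge; like it, two straps run 60 mm along +x over the far edge from x = 12 mm, at y = 28 and -68 mm. Straps are 18 mm wide, tops at z = 59 mm, nuts to 67 mm.
- pin: Steel centring pin, 80 mm long over all, about 110 g; origin at the centre of its lower end, z up along it. Round shank 8 mm in diameter from 0 to 25 mm (the lowest 2.5 mm taper to 4.4 mm), round collar 22 mm in diameter from 25 to 30 mm, square handle 13 by 13 mm, its flats facing the pin's x and y axes, from 30 to 80 mm. It starts upright in the tool block, shank in the hole, collar resting on the block's top 34 mm above the bench; pull it straight up.
- pin_handle (a point): Centre of the pin's square handle, 55 mm above its lower end: the place to grip. Axes as the pin's.
- pin_tip (a point): Centre of the pin's lower end. With the pin fully down in the plate's hole it is 26 mm above the bench. Landing on the plate with over 60 N counts as dropping the pin.
- block: Dark wooden tool block fixed to the bench, 70 mm (x) by 130 mm (y), 34 mm high; origin at the centre of its underside. The pin stands in a 10.5 mm hole, 30 mm deep, at y = -30 mm; three short tools stand fixed along the other end, near y = +50 mm, their tops 88 mm above the bench.
- cushion: round black casing cushion with grey fabric top, 90 mm across, 23 mm high. Bystander, loose; origin at its underside's centre.
- cup_die: pale yellow open cup-shaped die, 54 mm across its foot, 34 mm high. Bystander, loose; origin at its underside's centre.
- ring_die: blue plastic ring die, 44 mm across, 10 mm high. Bystander, loose; origin at its underside's centre.
- wheel: toothed brass clock wheel lying flat, 56 mm across, with a short steel arbor, 24 mm high. Bystander, loose; origin at its underside's centre.
- oil_cup: small amber glass dish, 36 mm across, 14 mm high. Bystander, loose; origin at its underside's centre.
- driver: screwdriver with black handle lying on the bench, 130 mm long. Bystander, loose; origin at its underside's centre.
- jar: small glass jar with metal cap, 40 mm across, 35 mm high. Bystander, loose; origin at its underside's centre.
- pillar: turned brass clock pillar standing on end, 20 mm across, 48 mm high. Bystander, loose; origin at its underside's centre.
Not all that is in view belongs to the job. Leave any green or pink look-alike of the pin alone.

How it is judged:
By the outcome, as a careful person would: the job done as asked, in the order asked, and still so for the second after the job is handed in, with the robot touching nothing.
It also fails if it takes over 61 s, if anything falls off the work surface, if the arm or the gripper's body presses on something with over 40 N, if the wrist force passes 120 N, or if a joint passes its speed limit or range.

## Working session

There is one attempt and no reset: what is moved stays moved. The work goes in short steps, Python scripts to look and compute and a tool call to move; the robot and the scene stay as the last step left them, time stands still between calls to the robot, and variables do not carry over. Pictures are saved under pics/ and viewed, at most 10 in all, crops included, and the job is handed in when it is done.

Besides the shell and the picture viewer there is one more tool, called after "Emit:" as name(argument=value, ...) on one line, values as JSON. servo_tool: Moves the arm, as the interface text tells. Shifts and turns lie within -1 to 1; 1 stands for 0.15 m of shift or 45 degrees of turn. Its arguments: {"type":"object","properties":{"steps":{"type":"string"},"hand":{"type":"number"}},"required":["steps"]}

```bash
mkdir -p pics
cat > h.py <<'E'
import numpy as np, cv2
from plant import telemetry, imaging, finish_job
def save(p,n): cv2.imwrite('pics/'+n,p['image'][:,:,::-1])
def Tcam(p,s=None):
    T=np.eye(4)
    if 'rvec' in p:
        R=cv2.Rodrigues(np.array(p['rvec'],float))[0]; T[:3,:3]=R.T; T[:3,3]=-R.T@np.array(p['tvec']).ravel(); return T
    T[:3,:3]=s['eef_rot'];T[:3,3]=s['tcp_pos']; return T@np.array(p['T_tool_cam'])
def cloud(p,s=None):
    z=p['z_map'];K=np.array(p['camera_matrix']);T=Tcam(p,s);v,u=np.indices(z.shape)
    c=np.stack([(u-K[0,2])/K[0,0]*z,(v-K[1,2])/K[1,1]*z,z],-1)
    w=c@T[:3,:3].T+T[:3,3]; w[z==0]=np.nan; return w
E
python3 - <<'E'
from h import *
s=telemetry.sense();print({k:np.round(v,3).tolist() for k,v in s.items()})
for n in('top','side'):
    p=imaging.snapshot(n);save(p,n+'.png');w=cloud(p);np.save(n+'.npy',w)
    for t in('pin','block','fixture'):
        print(n,t,[(np.round(d['centre'],3).tolist(),round(d['conf'],2)) for d in imaging.look_for(p,t)][:4])
E
```

```text
{'t': 0.0, 'joint_pos': [1.235, 0.629, 0.038, 1.518, -0.027, 0.996, -0.02], 'qd': [0.001, 0.001, -0.0, 0.001, -0.001, -0.001, -0.002], 'joint_efforts': [0.0, -56.34, 1.226, -19.344, 0.011, 0.01, 0.0], 'tcp_pos': [0.173, -0.626, 0.247], 'eef_rot': [[0.964, 0.267, -0.0], [0.267, -0.964, 0.002], [0.0, -0.002, -1.0]], 'contact_force': [0.176, -0.211, -0.226], 'wrist_torque': [-0.054, -0.003, -0.006], 'gripper_force': 0.0, 'opening': 0.998}
top pin [([0.465, 0.165, 0.063], 0.63), ([0.41, 0.292, 0.059], 0.62), ([0.428, 0.24, 0.054], 0.57), ([0.51, 0.244, 0.07], 0.38)]
top block [([0.515, 0.279, 0.034], 0.96)]
top fixture [([0.56, -0.058, 0.015], 0.98), ([0.649, 0.258, -0.0], 0.5)]
side pin [([0.404, 0.303, 0.046], 0.9), ([0.507, 0.251, 0.064], 0.84), ([0.464, 0.176, 0.053], 0.76), ([0.581, 0.166, 0.047], 0.6)]
side block [([0.518, 0.305, 0.034], 0.75), ([0.509, 0.256, 0.064], 0.49), ([0.76, 0.056, 0.021], 0.3)]
side fixture [([0.558, -0.03, 0.014], 0.64)]
```

View pics/top.png

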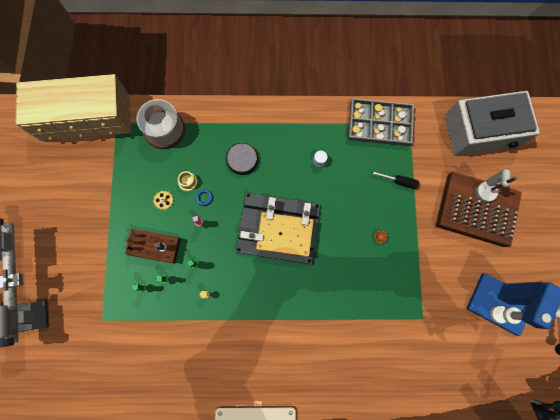

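View pics/side.png

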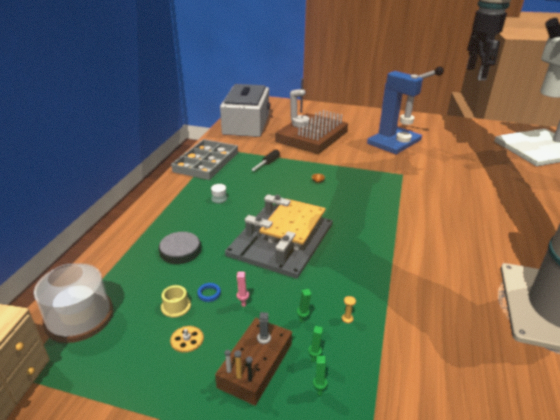

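The top view shows the candidates: steel pin in the block (161,245), green look-alikes at (192,263), (161,279) and (138,287), pink at (197,220), and the brass pillar at (205,294). I choose the grey pin in the block at (161,245). The fixture is at (280,229).

Run:
```python
from h import *
w=np.load('top.npy')
def rect(x0,x1,y0,y1,z0,z1,n):
    m=(w[...,0]>x0)&(w[...,0]<x1)&(w[...,1]>y0)&(w[...,1]<y1)&(w[...,2]>z0)&(w[...,2]<z1)
    q=w[m]; m2=cv2.morphologyEx(m.astype(np.uint8),cv2.MORPH_OPEN,np.ones((3,3)))>0
    q2=w[m2] if m2.sum()>20 else q
    print(n,len(q),len(q2),cv2.minAreaRect(q2[:,:2].astype(np.float32)*1000),np.round(q.mean(0),4))
rect(.4,.62,.18,.4,.027,.041,'block')
rect(.42,.72,-.22,.1,.008,.022,'fixture')
rect(.42,.72,-.22,.1,.047,.055,'plate')
rect(.48,.54,.22,.27,.075,.1,'pinhandle')
i=cv2.imread('pics/top.png');cv2.imwrite('pics/crop.png',cv2.resize(i[195:310,110:330],None,fx=3.6,fy=3.6,interpolation=2))
```

```text
block 1204 1144 ((478.4400634765625, 284.66912841796875), (130.17864990234375, 147.3026885986328), 80.01831817626953) [0.512  0.2758 0.0354]
fixture 2340 2227 ((568.0843505859375, -61.175865173339844), (210.205078125, 170.85430908203125), 80.91259765625) [ 0.5762 -0.0477  0.0165]
plate 1592 1182 ((544.4340209960938, -77.87316131591797), (140.0070343017578, 98.38922882080078), 82.19976806640625) [ 0.5422 -0.079   0.0522]
pinhandle 35 32 ((510.908935546875, 248.2367401123047), (12.90762710571289, 12.515824317932129), 6.737415790557861) [0.5105 0.2476 0.0888]
```

View pics/crop.png

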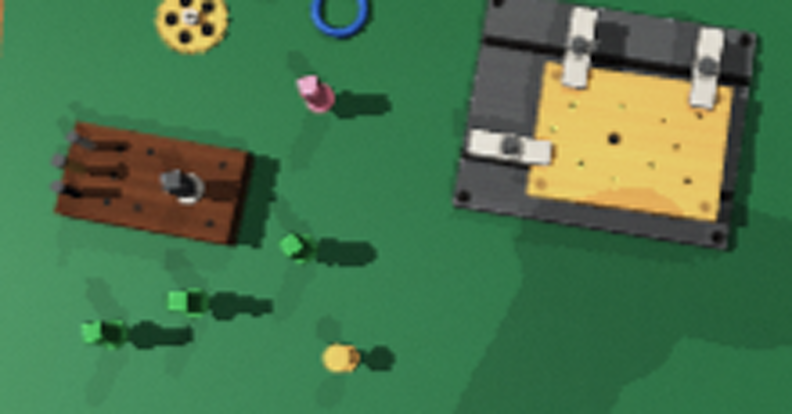

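The crop shows the grey steel pin in the block at crop (183,185), with a pale collar. The green and pink look-alikes stand apart on the mat. The pin is at about (0.511, 0.248), and the large hole shows at crop (613,139). Moving now, turning the tool so the jaws close along the fixture's x.

Emit:
servo_tool(steps="1 -1 0 -0.7; 1 -1 0 -0.7; 1 -1 0 -0.7; 1 -1 0 -0.7; 1 -1 0 -0.7", hand=1)

```text
t: 0.9
tcp_pos: [0.2813, -0.4364, 0.2486]
eef_rot: [[0.676, 0.737, 0.002], [0.737, -0.676, 0.003], [0.004, -0.001, -1.0]]
contact_force: [0.4, 0.2, 0.6]
opening: 0.999
gripper_force: 0.0
```

Emit:
servo_tool(steps="1 -0.2 0 -0.72; 1 -0.2 0 -0.72; 1 -0.2 0 -0.72; 1 -0.2 0 -0.72; 1 -0.2 0 -0.72")

```text
t: 1.4
tcp_pos: [0.3593, -0.311, 0.2486]
eef_rot: [[0.182, 0.983, 0.001], [0.983, -0.182, -0.0], [-0.0, 0.001, -1.0]]
contact_force: [-0.1, -1.1, -0.4]
opening: 1.004
gripper_force: 0.0
```

Emit:
servo_tool(steps="1 0.2 0 0; 1 0.2 0 0; 1 0.2 0 0; 1 0.2 0 0")

```text
t: 1.8
tcp_pos: [0.418, -0.1653, 0.2488]
eef_rot: [[0.181, 0.984, 0.002], [0.984, -0.181, 0.002], [0.002, 0.002, -1.0]]
contact_force: [-0.7, -0.2, -0.2]
opening: 1.0
gripper_force: 0.0
```

Emit:
servo_tool(steps="1 0.1 0 0; 1 0.1 0 0; 1 0.1 0 0; 1 0.1 0 0")

```text
t: 2.2
tcp_pos: [0.4604, -0.0197, 0.2488]
eef_rot: [[0.179, 0.984, 0.003], [0.984, -0.18, 0.003], [0.004, 0.003, -1.0]]
contact_force: [0.9, -0.2, 0.4]
opening: 0.999
gripper_force: 0.0
```

Emit:
servo_tool(steps="1 0 0 0; 1 0 0 0; 1 0 0 0; 1 0 0 0")

```text
t: 2.6
tcp_pos: [0.4873, 0.1284, 0.2488]
eef_rot: [[0.18, 0.984, 0.003], [0.984, -0.18, 0.005], [0.006, 0.002, -1.0]]
contact_force: [-0.5, -1.2, 1.3]
opening: 1.001
gripper_force: 0.0
```

Emit:
servo_tool(steps="0.815 0.01 0.2 0; 0.815 0.01 0.2 0; 0.815 0.01 0.2 0; 0.815 0.01 0.2 0; 0.815 0.01 0.2 0")

```text
t: 3.1
tcp_pos: [0.5105, 0.2396, 0.2177]
eef_rot: [[0.188, 0.982, -0.001], [0.982, -0.188, -0.002], [-0.002, -0.0, -1.0]]
contact_force: [0.1, -0.7, 0.3]
opening: 1.001
gripper_force: 0.0
```

Run:
```python
from h import *
s=telemetry.sense();p=imaging.snapshot('wrist');w=cloud(p,s);save(p,'w1.png')
R=np.array(s['eef_rot'])
print(np.round(s['tcp_pos'],4),np.round(s['joint_pos'],2))
m=(np.hypot(w[...,0]-.511,w[...,1]-.248)<.025)
for a,b in((.08,.095),(.036,.043)):
    q=w[m&(w[...,2]>a)&(w[...,2]<b)]
    if len(q)>5: print(len(q),cv2.minAreaRect(q[:,:2].astype(np.float32)*1000),np.round(np.median(q,0),4))
m=(w[...,2]>.03)&(w[...,2]<.036)&(abs(w[...,0]-.51)<.06)&(abs(w[...,1]-.27)<.1);q=w[m]
if len(q)>5:print('block',cv2.minAreaRect(q[:,:2].astype(np.float32)*1000))
```

```text
[0.5105 0.2396 0.2177] [-0.26  0.56 -0.34  1.79  0.25  0.84 -0.91]
238 ((511.0522155761719, 249.1293182373047), (13.169586181640625, 13.488208770751953), 10.853950500488281) [0.511  0.25   0.0881]
122 ((512.1094360351562, 251.9766082763672), (15.317749977111816, 21.380441665649414), 69.97772216796875) [0.5135 0.255  0.0383]
block ((516.1172485351562, 278.50958251953125), (130.44166564941406, 70.16429901123047), 79.81561279296875)
```

View pics/w1.png

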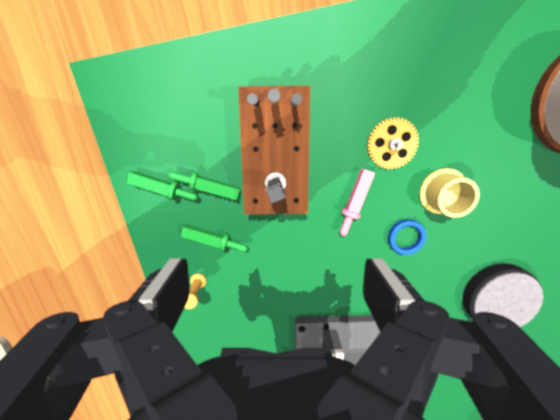

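The wrist view shows the steel pin at (276,190), turned slightly counter-clockwise of the block. The depth fit puts it at (0.511, 0.249), which agrees with block geometry, and the handle lies about 21° off the tool.

Emit:
servo_tool(steps="0.06 -0.01 0.4 -0.47; 0.06 -0.01 0.6 -0.47; 0.06 -0.01 0.6 -0.47; 0.06 -0.01 0.6 -0.47; 0.06 -0.01 0.6 -0.47", hand=0.2)

```text
t: 3.65
tcp_pos: [0.5111, 0.2494, 0.1291]
eef_rot: [[-0.178, 0.984, 0.002], [0.984, 0.178, -0.0], [-0.0, 0.002, -1.0]]
contact_force: [0.3, 0.9, 0.6]
opening: 0.598
gripper_force: 0.0
```

Run:
```python
from h import *
s=telemetry.sense();R=np.array(s['eef_rot']);print(s['tcp_pos'],s['opening'],np.degrees(np.arctan2(R[1,0],R[0,0])),s['joint_pos'])
print((R.T@(np.array([.511,.249,.062])-s['tcp_pos']))/.15)
```

```text
[0.51113229 0.24944807 0.12907619] 0.5976197887436012 100.22542690217821 [-0.25528181  0.69729029 -0.3887704   1.84941819  0.40345995  0.67185931
 -0.70320769]
[-0.00257141 -0.00206999  0.44717329]
```

Emit:
servo_tool(steps="0 0 0.2 0; 0 0 0.4 0; 0 0 0.445 0; 0 0 0.445 0; 0 0 0.445 0")

```text
t: 4.15
tcp_pos: [0.5109, 0.2515, 0.0631]
eef_rot: [[-0.182, 0.983, 0.002], [0.983, 0.182, 0.001], [0.001, 0.002, -1.0]]
contact_force: [0.0, 0.8, -0.3]
opening: 0.599
gripper_force: 0.0
```

Emit:
servo_tool(steps="0 0 0 0; 0 0 0 0; 0 0 0 0; 0 0 0 0; 0 0 0 0; 0 0 0 0; 0 0 0 0; 0 0 0 0; 0 0 0 0; 0 0 0 0", hand=-1)

```text
t: 5.15
tcp_pos: [0.5105, 0.2513, 0.0626]
eef_rot: [[-0.182, 0.983, 0.002], [0.983, 0.182, 0.0], [0.0, 0.002, -1.0]]
contact_force: [-0.6, -0.3, 6.8]
opening: 0.143
gripper_force: 58.4
```

Emit:
servo_tool(steps="0 0 -0.1 0; 0 0 -0.2 0; 0 0 -0.4 0; 0 0 -0.6 0; 0 0 -0.8 0; 0 0 -0.8 0; 0 0 -0.8 0")

```text
t: 5.85
tcp_pos: [0.5099, 0.2509, 0.1825]
eef_rot: [[-0.182, 0.983, 0.001], [0.983, 0.182, 0.0], [-0.0, 0.001, -1.0]]
contact_force: [-0.4, -0.0, -2.4]
opening: 0.138
gripper_force: 59.6
```

```bash
cat >> h.py <<'E'
O=np.array([.5681,-.0612]);YAW=np.radians(-9.1)
def F(x,y):
    c,s=np.cos(YAW),np.sin(YAW); return O+np.array([c*x-s*y,s*x+c*y])
# vision plate estimate: use for predictions
PC=np.array([.5444,-.0779]);PY=np.radians(-7.8)
def P(x,y):
    c,s=np.cos(PY),np.sin(PY); return PC+np.array([c*x-s*y,s*x+c*y])
def go(x,y,z):
    s=telemetry.sense();R=np.array(s['eef_rot']);d=R.T@(np.array([x,y,z])-s['tcp_pos']);return np.round(d/.15,3)
E
python3 - <<'E'
from h import *
s=telemetry.sense();p=imaging.snapshot('side');save(p,'s2.png')
i=cv2.imread('pics/s2.png');cv2.imwrite('pics/s2c.png',cv2.resize(i[150:350,170:370],None,fx=3,fy=3))
print(s['contact_force'],s['opening'],s['tcp_pos'],s['wrist_torque'])
print('nom plate',F(-25,-20) if 0 else O+0)
for n,v in dict(seat=(-.025,-.020),hole=(-.025,-.008)).items(): print(n,F(*v))
print('vis hole',P(0,.012),'touch L',P(-.054,.055),'R',P(-.054,-.055),'S',P(0,-.074))
E
```

```text
[-0.43392951 -0.02073972 -2.44440306] 0.13762623958448256 [0.50988945 0.25088218 0.18248821] [ 0.0050368  -0.00645552  0.03774227]
nom plate [ 0.5681 -0.0612]
seat [ 0.54025149 -0.07699432]
hole [ 0.54214939 -0.06514536]
vis hole [ 0.54602859 -0.06601103] touch L [ 0.49836397 -0.01608023] R [ 0.48343526 -0.12506249] S [ 0.53435705 -0.15121534]
```

View pics/s2c.png

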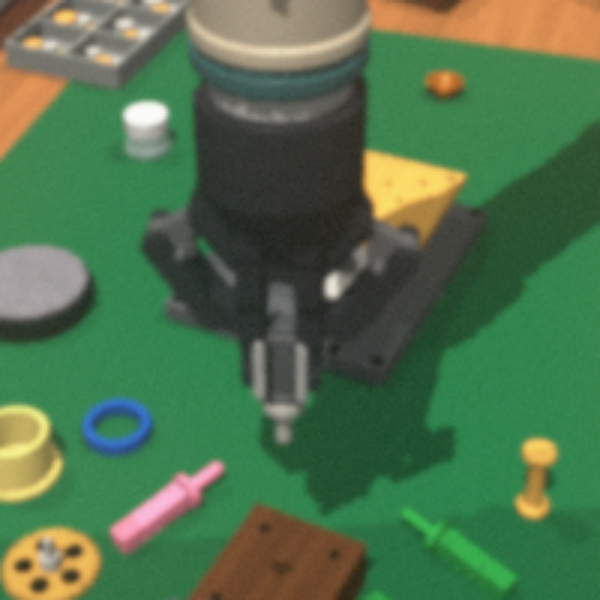

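The pin is held upright in the jaws, and the look-alikes lie loose on the mat. Going to the stand-off for the left touch.

Run:
```python
from h import *
t=P(-.064,.056)+[0,.002];print(t,go(*t,.15),go(*t,.0886), P(-.064,.056)-P(-.054,.056))
s=telemetry.sense();R=np.array(s['eef_rot'])
n=np.array([np.cos(PY),np.sin(PY),0]);l=np.array([-np.sin(PY),np.cos(PY),0])
print('normal in tool',R.T@n,'left in tool',R.T@l)
```

```text
[ 0.48859221 -0.01173232] [-1.693 -0.454  0.211] [-1.693 -0.454  0.62 ] [-0.00990748  0.00135716]
normal in tool [-3.13928915e-01  9.49446187e-01 -7.58072911e-04] left in tool [ 0.94944619  0.31392809 -0.00103989]
```

Emit:
servo_tool(steps="-0.33 -0.1 0 0; -0.66 -0.2 0.1 0; -0.9 -0.25 0.2 0; -0.9 -0.25 0.2 0; -0.9 -0.25 0.2 0")

```text
t: 6.4
tcp_pos: [0.4966, 0.1101, 0.1502]
eef_rot: [[-0.18, 0.984, -0.003], [0.984, 0.18, -0.001], [-0.0, -0.003, -1.0]]
contact_force: [-0.1, 1.5, -0.9]
opening: 0.14
gripper_force: 59.5
```

Emit:
servo_tool(steps="-0.33 -0.1 0 0; -0.66 -0.2 0 0; -0.79 -0.2 0 0; -0.79 -0.2 0 0; -0.79 -0.2 0 0")

```text
t: 6.9
tcp_pos: [0.4903, -0.009, 0.1515]
eef_rot: [[-0.183, 0.983, 0.001], [0.983, 0.183, 0.002], [0.001, 0.001, -1.0]]
contact_force: [0.7, 0.9, -0.1]
opening: 0.142
gripper_force: 59.6
```

Run:
```python
from h import *
t=P(-.064,.056)+[0,.002];print(t,go(*t,.0886));s=telemetry.sense();print(s['tcp_pos'],s['contact_force'],s['eef_rot'])
p=imaging.snapshot('side');w=cloud(p);c=s['tcp_pos']
m=(np.hypot(w[...,0]-c[0],w[...,1]-c[1])<.02)&(w[...,2]<c[2]-.02)&(w[...,2]>.065)
q=w[m];
for a in np.arange(.065,.13,.005):
    k=q[(q[:,2]>a)&(q[:,2]<a+.005)]
    if len(k): print(round(a,3),len(k),np.round(k.mean(0)-c,4))
```

```text
[ 0.48859221 -0.01173232] [-0.017 -0.015  0.42 ]
[ 0.49028297 -0.00895472  0.15153867] [ 0.69767252  0.91302235 -0.11210261] [[-1.83269838e-01  9.83062471e-01  5.87532314e-04]
 [ 9.83061627e-01  1.83268755e-01  1.54936872e-03]
 [ 1.41544992e-03  8.61533026e-04 -9.99998627e-01]]
0.095 3 [ 0.0013  0.003  -0.0527]
0.1 8 [ 0.0004  0.0034 -0.0488]
0.105 9 [-0.0005  0.0026 -0.0439]
0.11 8 [-0.0004  0.0033 -0.0383]
0.115 2 [-0.0019  0.0026 -0.0361]
0.12 14 [-0.0013  0.0078 -0.0284]
0.125 32 [-0.0009  0.0065 -0.0243]
```

Emit:
servo_tool(steps="-0.015 -0.03 0 0; -0.015 -0.03 0.15 0; -0.015 -0.03 0.3 0; -0.015 -0.03 0.42 0; -0.015 -0.03 0.42 0; -0.015 -0.03 0.42 0")

```text
t: 7.55
tcp_pos: [0.4856, -0.0123, 0.0887]
eef_rot: [[-0.184, 0.983, -0.0], [0.983, 0.184, 0.0], [0.001, -0.0, -1.0]]
contact_force: [-0.5, 0.0, -0.4]
opening: 0.139
gripper_force: 59.6
```

Emit:
servo_tool(steps="-0.006 0.018 0 0; -0.012 0.036 0 0; -0.012 0.036 0 0; -0.012 0.036 0 0")

```text
t: 7.95
tcp_pos: [0.4918, -0.0144, 0.089]
eef_rot: [[-0.182, 0.983, 0.001], [0.983, 0.182, 0.0], [-0.0, 0.001, -1.0]]
contact_force: [0.5, -0.2, -1.2]
opening: 0.142
gripper_force: 59.6
```

Emit:
servo_tool(steps="-0.006 0.019 0 0; -0.006 0.019 0 0; -0.006 0.019 0 0")

```text
t: 8.25
tcp_pos: [0.4944, -0.0147, 0.0886]
eef_rot: [[-0.182, 0.983, 0.0], [0.983, 0.182, 0.0], [0.0, 0.0, -1.0]]
contact_force: [-0.3, -0.3, -0.8]
opening: 0.143
gripper_force: 59.6
```

Emit:
servo_tool(steps="-0.002 0.006 0 0; -0.002 0.006 0 0; -0.002 0.006 0 0")

```text
t: 8.55
tcp_pos: [0.4953, -0.0148, 0.0885]
eef_rot: [[-0.182, 0.983, -0.0], [0.983, 0.182, -0.0], [0.0, -0.0, -1.0]]
contact_force: [-0.3, -0.0, -1.6]
opening: 0.146
gripper_force: 59.6
```

Emit:
servo_tool(steps="-0.002 0.005 0 0; -0.002 0.005 0 0; -0.002 0.005 0 0")

```text
t: 8.85
tcp_pos: [0.4961, -0.0149, 0.0886]
eef_rot: [[-0.182, 0.983, 0.0], [0.983, 0.182, 0.0], [0.0, 0.0, -1.0]]
contact_force: [0.1, 0.7, -0.9]
opening: 0.137
gripper_force: 59.6
```

Emit:
servo_tool(steps="-0.002 0.005 0 0; -0.002 0.005 0 0; -0.002 0.005 0 0")

```text
t: 9.15
tcp_pos: [0.4969, -0.0151, 0.0886]
eef_rot: [[-0.182, 0.983, 0.0], [0.983, 0.182, -0.0], [-0.0, 0.0, -1.0]]
contact_force: [0.3, -0.2, -1.3]
opening: 0.139
gripper_force: 59.6
```

Emit:
servo_tool(steps="-0.002 0.005 0 0; -0.002 0.005 0 0; -0.002 0.005 0 0")

```text
t: 9.45
tcp_pos: [0.4977, -0.0152, 0.0886]
eef_rot: [[-0.182, 0.983, 0.0], [0.983, 0.182, 0.0], [0.0, 0.0, -1.0]]
contact_force: [-0.9, -0.6, -1.7]
opening: 0.143
gripper_force: 59.6
```

Emit:
servo_tool(steps="-0.002 0.005 0 0; -0.002 0.005 0 0; -0.002 0.005 0 0")

```text
t: 9.75
tcp_pos: [0.4985, -0.0154, 0.0886]
eef_rot: [[-0.182, 0.983, 0.0], [0.983, 0.182, 0.0], [-0.0, 0.0, -1.0]]
contact_force: [0.4, -0.8, -0.6]
opening: 0.14
gripper_force: 59.6
```

Emit:
servo_tool(steps="-0.002 0.005 0 0; -0.002 0.005 0 0; -0.002 0.005 0 0")

```text
t: 10.05
tcp_pos: [0.499, -0.0155, 0.0885]
eef_rot: [[-0.182, 0.983, -0.0], [0.983, 0.182, -0.0], [0.0, -0.0, -1.0]]
contact_force: [-1.5, 1.2, -1.0]
opening: 0.143
gripper_force: 59.6
```

Emit:
servo_tool(steps="-0.002 0.005 0 0; -0.002 0.005 0 0; -0.002 0.005 0 0")

```text
t: 10.35
tcp_pos: [0.4992, -0.0156, 0.0884]
eef_rot: [[-0.182, 0.983, -0.002], [0.983, 0.182, -0.0], [0.0, -0.002, -1.0]]
contact_force: [-3.2, 1.5, 0.0]
opening: 0.142
gripper_force: 59.8
```

Left touch made: −3 N at TCP (0.4990, −0.0155). Back off and move along the edge to its right end.

Emit:
servo_tool(steps="0.01 -0.03 0 0; 0.02 -0.06 0 0; 0.02 -0.06 0 0; -0.15 -0.12 0 0; -0.35 -0.18 0 0; -0.55 -0.24 0 0; -0.69 -0.29 0 0; -0.69 -0.29 0 0; -0.69 -0.29 0 0; -0.69 -0.29 0 0")

```text
t: 11.35
tcp_pos: [0.4767, -0.1243, 0.0887]
eef_rot: [[-0.184, 0.983, 0.001], [0.983, 0.184, 0.001], [0.001, 0.001, -1.0]]
contact_force: [-0.4, 0.7, -1.4]
opening: 0.141
gripper_force: 59.6
```

Emit:
servo_tool(steps="-0.005 0.016 0 0; -0.01 0.032 0 0; -0.01 0.032 0 0; -0.01 0.032 0 0")

```text
t: 11.75
tcp_pos: [0.4813, -0.1257, 0.0886]
eef_rot: [[-0.183, 0.983, 0.0], [0.983, 0.183, 0.0], [0.0, 0.0, -1.0]]
contact_force: [-0.4, 0.1, -1.9]
opening: 0.145
gripper_force: 59.6
```

Run:
```python
from h import *
s=telemetry.sense();c=s['tcp_pos'];print(c,s['contact_force'])
n=np.array([np.cos(PY),np.sin(PY)]);l=np.array([-n[1],n[0]]);d=c[:2]-np.array([.499,-.0155]);print('gap',-d@n*1000,'along',d@l*1000)
```

```text
[ 0.48130794 -0.12567342  0.08855984] [-0.3650506   0.08015523 -1.86252633]
gap 2.576125679267351 along -111.55517076846128
```

Emit:
servo_tool(steps="-0.002 0.005 0 0; -0.002 0.005 0 0; -0.002 0.005 0 0")

```text
t: 12.05
tcp_pos: [0.4819, -0.1262, 0.0886]
eef_rot: [[-0.182, 0.983, -0.0], [0.983, 0.182, -0.0], [-0.0, -0.0, -1.0]]
contact_force: [0.2, -0.6, -1.5]
opening: 0.14
gripper_force: 59.6
```

Emit:
servo_tool(steps="-0.002 0.005 0 0; -0.002 0.005 0 0; -0.002 0.005 0 0")

```text
t: 12.35
tcp_pos: [0.4827, -0.1263, 0.0886]
eef_rot: [[-0.182, 0.983, 0.0], [0.983, 0.182, 0.0], [0.0, 0.0, -1.0]]
contact_force: [0.0, 0.2, -1.2]
opening: 0.14
gripper_force: 59.6
```

Emit:
servo_tool(steps="-0.002 0.005 0 0; -0.002 0.005 0 0; -0.002 0.005 0 0")

```text
t: 12.65
tcp_pos: [0.4833, -0.1265, 0.0885]
eef_rot: [[-0.182, 0.983, -0.0], [0.983, 0.182, -0.0], [0.0, -0.0, -1.0]]
contact_force: [-1.0, -0.6, -1.1]
opening: 0.141
gripper_force: 59.6
```

Emit:
servo_tool(steps="-0.002 0.005 0 0; -0.002 0.005 0 0; -0.002 0.005 0 0")

```text
t: 12.95
tcp_pos: [0.4835, -0.1266, 0.0884]
eef_rot: [[-0.182, 0.983, -0.002], [0.983, 0.182, -0.0], [0.0, -0.002, -1.0]]
contact_force: [-2.5, 0.1, -0.2]
opening: 0.139
gripper_force: 59.8
```

Right touch made: −2.5 N at (0.4834, −0.1266). Edge yaw works out at −8.0°, which agrees with vision. Going around to the right-hand edge.

Emit:
servo_tool(steps="0.01 -0.03 0 0; 0.017 -0.05 0 0; -0.08 -0.08 0 0; -0.173 -0.113 0 0; -0.173 -0.113 0 0; -0.2 -0.02 0 0; -0.25 0.12 0 0; -0.303 0.277 0 0; -0.303 0.277 0 0; -0.303 0.277 0 0")

```text
t: 13.95
tcp_pos: [0.5335, -0.1628, 0.0884]
eef_rot: [[-0.183, 0.983, 0.0], [0.983, 0.183, 0.001], [0.001, 0.0, -1.0]]
contact_force: [-0.3, 0.5, -1.1]
opening: 0.143
gripper_force: 59.5
```

```bash
cat >> h.py <<'E'
L=np.array([.4991,-.0155]);Rt=np.array([.4834,-.1266])
l=(L-Rt)/np.linalg.norm(L-Rt);n=np.array([l[1],-l[0]])
E
python3 - <<'E'
from h import *
s=telemetry.sense();c=s['tcp_pos'];print(c,s['contact_force'])
print('n',n,'depth',(c[:2]-L)@n*1000,'side contact pred TCP gap',(c[:2]-(P(0,-.074)+[0,.0015]))@l*1000)
E
```

```text
[ 0.53352631 -0.16282071  0.08841998] [-0.34009629  0.52945366 -1.10734102]
n [ 0.99016226 -0.13992392] depth 54.70132034769451 side contact pred TCP gap -13.092681450078265
```

Emit:
servo_tool(steps="0.02 0.007 0 0; 0.04 0.014 0 0; 0.057 0.019 0 0; 0.057 0.019 0 0; 0.057 0.019 0 0")

```text
t: 14.45
tcp_pos: [0.5346, -0.1547, 0.0886]
eef_rot: [[-0.183, 0.983, -0.0], [0.983, 0.183, -0.0], [-0.0, -0.0, -1.0]]
contact_force: [0.1, 0.9, -1.2]
opening: 0.146
gripper_force: 59.5
```

Emit:
servo_tool(steps="0.005 0.002 0 0; 0.005 0.002 0 0; 0.005 0.002 0 0")

```text
t: 14.75
tcp_pos: [0.5348, -0.1541, 0.0886]
eef_rot: [[-0.182, 0.983, 0.0], [0.983, 0.182, -0.0], [-0.0, 0.0, -1.0]]
contact_force: [-0.1, 0.3, -1.4]
opening: 0.141
gripper_force: 59.5
```

Emit:
servo_tool(steps="0.005 0.002 0 0; 0.005 0.002 0 0; 0.005 0.002 0 0")

```text
t: 15.05
tcp_pos: [0.535, -0.1532, 0.0886]
eef_rot: [[-0.182, 0.983, -0.0], [0.983, 0.182, 0.0], [0.0, -0.0, -1.0]]
contact_force: [-0.0, -0.1, -1.4]
opening: 0.142
gripper_force: 59.5
```

Emit:
servo_tool(steps="0.005 0.002 0 0; 0.005 0.002 0 0; 0.005 0.002 0 0")

```text
t: 15.35
tcp_pos: [0.5352, -0.1524, 0.0886]
eef_rot: [[-0.182, 0.983, 0.0], [0.983, 0.182, 0.0], [-0.0, 0.0, -1.0]]
contact_force: [0.1, -0.0, -0.6]
opening: 0.148
gripper_force: 59.5
```

Emit:
servo_tool(steps="0.005 0.002 0 0; 0.005 0.002 0 0; 0.005 0.002 0 0")

```text
t: 15.65
tcp_pos: [0.5354, -0.1516, 0.0886]
eef_rot: [[-0.182, 0.983, 0.0], [0.983, 0.182, 0.0], [0.0, 0.0, -1.0]]
contact_force: [0.1, -0.8, -1.6]
opening: 0.144
gripper_force: 59.5
```

Emit:
servo_tool(steps="0.005 0.002 0 0; 0.005 0.002 0 0; 0.005 0.002 0 0")

```text
t: 15.95
tcp_pos: [0.5355, -0.1509, 0.0886]
eef_rot: [[-0.182, 0.983, 0.0], [0.983, 0.182, -0.0], [-0.0, 0.0, -1.0]]
contact_force: [0.2, 0.2, -1.1]
opening: 0.145
gripper_force: 59.5
```

Emit:
servo_tool(steps="0.005 0.002 0 0; 0.005 0.002 0 0; 0.005 0.002 0 0")

```text
t: 16.25
tcp_pos: [0.5357, -0.15, 0.0886]
eef_rot: [[-0.182, 0.983, 0.0], [0.983, 0.182, 0.0], [0.0, 0.0, -1.0]]
contact_force: [0.2, -1.3, -1.4]
opening: 0.145
gripper_force: 59.5
```

Emit:
servo_tool(steps="0.005 0.002 0 0; 0.005 0.002 0 0; 0.005 0.002 0 0")

```text
t: 16.55
tcp_pos: [0.5358, -0.1492, 0.0886]
eef_rot: [[-0.182, 0.983, 0.0], [0.983, 0.182, 0.0], [0.0, 0.0, -1.0]]
contact_force: [-0.2, -0.0, -0.9]
opening: 0.143
gripper_force: 59.5
```

Emit:
servo_tool(steps="0.005 0.002 0 0; 0.005 0.002 0 0; 0.005 0.002 0 0")

```text
t: 16.85
tcp_pos: [0.5359, -0.1488, 0.0886]
eef_rot: [[-0.182, 0.983, -0.0], [0.983, 0.182, -0.0], [-0.0, -0.0, -1.0]]
contact_force: [0.4, -1.6, -1.3]
opening: 0.142
gripper_force: 59.5
```

Emit:
servo_tool(steps="0.005 0.002 0 0; 0.005 0.002 0 0; 0.005 0.002 0 0")

```text
t: 17.15
tcp_pos: [0.5359, -0.1485, 0.0886]
eef_rot: [[-0.182, 0.983, -0.0], [0.983, 0.182, -0.001], [-0.001, -0.001, -1.0]]
contact_force: [-0.2, -3.6, -0.5]
opening: 0.141
gripper_force: 59.5
```

All three touches are done. Compute the hole and compare it with vision.

```bash
cat >> h.py <<'E'
L=np.array([.4989,-.0155]);Rt=np.array([.4833,-.1266]);S=np.array([.5359,-.1488])
l=(L-Rt)/np.linalg.norm(L-Rt);n=np.array([l[1],-l[0]])
H=n*(L@n+.054)+l*(S@l+.086)
E
python3 - <<'E'
from h import *
print('H tcp',H,'vision hole',P(0,.012),'pred check',F(-.025,-.008), np.degrees(np.arctan2(n[1],n[0])))
s=telemetry.sense();R=np.array(s['eef_rot']);b=-.012*l
print('backoff',R.T@np.r_[b,0]/.15); print('to H',go(*H,.12), 'tool l',R.T@np.r_[l,0]/.15)
E
```

```text
H tcp [ 0.5466938  -0.06347195] vision hole [ 0.54602859 -0.06601103] pred check [ 0.54214939 -0.06514536] -7.992875866168625
backoff [-7.58801902e-02 -2.53414669e-02  8.23598675e-05]
to H [ 0.544  0.174 -0.21 ] tool l [ 6.32334919  2.11178891 -0.00686332]
```

Emit:
servo_tool(steps="-0.03 -0.01 0 0; -0.05 -0.017 0 0; -0.05 -0.017 0 0; -0.05 -0.017 -0.15 0; -0.05 -0.017 -0.25 0; -0.05 -0.017 -0.25 0; 0.15 0.05 -0.25 0; 0.35 0.11 -0.25 0; 0.54 0.174 -0.25 0; 0.54 0.174 -0.25 0; 0.54 0.174 -0.25 0; 0.54 0.174 -0.25 0")

```text
t: 18.35
tcp_pos: [0.5465, -0.0644, 0.1254]
eef_rot: [[-0.181, 0.983, -0.001], [0.983, 0.181, -0.001], [-0.001, -0.001, -1.0]]
contact_force: [0.1, -0.2, -1.8]
opening: 0.146
gripper_force: 59.5
```

Run:
```python
from h import *
print(telemetry.sense()['tcp_pos'],go(*H,.108),go(*H,.0796))
```

```text
[ 0.54648487 -0.064353    0.12544525] [0.006 0.003 0.116] [0.006 0.003 0.306]
```

Emit:
servo_tool(steps="0.006 0.003 0.06 0; 0.006 0.003 0.116 0; 0.006 0.003 0.116 0; 0.006 0.003 0.116 0")

```text
t: 18.75
tcp_pos: [0.5469, -0.0626, 0.1081]
eef_rot: [[-0.182, 0.983, -0.001], [0.983, 0.182, 0.0], [0.0, -0.001, -1.0]]
contact_force: [0.3, -1.0, -1.1]
opening: 0.141
gripper_force: 59.5
```

Run:
```python
from h import *
print(telemetry.sense()['tcp_pos'],H,go(*H,.102))
```

```text
[ 0.54688995 -0.06261936  0.10808157] [ 0.5466938  -0.06347195] [-0.005 -0.002  0.041]
```

Emit:
servo_tool(steps="-0.005 -0.002 0 0; -0.005 -0.002 0 0; -0.005 -0.002 0.01 0; -0.005 -0.002 0.02 0; -0.005 -0.002 0.02 0")

```text
t: 19.25
tcp_pos: [0.547, -0.0631, 0.1055]
eef_rot: [[-0.182, 0.983, -0.0], [0.983, 0.182, -0.0], [0.0, -0.0, -1.0]]
contact_force: [-0.5, -0.0, -0.6]
opening: 0.143
gripper_force: 59.5
```

Emit:
servo_tool(steps="0 0 0.01 0; 0 0 0.01 0; 0 0 0.01 0")

```text
t: 19.55
tcp_pos: [0.5471, -0.0631, 0.1041]
eef_rot: [[-0.182, 0.983, -0.0], [0.983, 0.182, 0.0], [0.0, -0.0, -1.0]]
contact_force: [0.2, 0.3, -1.6]
opening: 0.144
gripper_force: 59.5
```

Emit:
servo_tool(steps="-0.002 -0.003 0 0; -0.002 -0.003 0.005 0; -0.002 -0.003 0.01 0; -0.002 -0.003 0.01 0")

```text
t: 19.95
tcp_pos: [0.5467, -0.0635, 0.1026]
eef_rot: [[-0.182, 0.983, -0.0], [0.983, 0.182, 0.0], [0.0, -0.0, -1.0]]
contact_force: [-0.5, -0.6, -1.0]
opening: 0.14
gripper_force: 59.5
```

Emit:
servo_tool(steps="0 0 0.005 0; 0 0 0.01 0; 0 0 0.01 0")

```text
t: 20.25
tcp_pos: [0.5467, -0.0635, 0.1011]
eef_rot: [[-0.182, 0.983, -0.0], [0.983, 0.182, 0.0], [0.0, -0.0, -1.0]]
contact_force: [-0.1, 0.1, -1.4]
opening: 0.145
gripper_force: 59.5
```

Emit:
servo_tool(steps="0 0 0.005 0; 0 0 0.01 0; 0 0 0.015 0; 0 0 0.015 0")

```text
t: 20.65
tcp_pos: [0.5467, -0.0635, 0.0988]
eef_rot: [[-0.182, 0.983, -0.0], [0.983, 0.182, 0.0], [0.0, -0.0, -1.0]]
contact_force: [-0.2, 0.0, -1.7]
opening: 0.142
gripper_force: 59.5
```

Emit:
servo_tool(steps="0 0 0.01 0; 0 0 0.02 0; 0 0 0.02 0; 0 0 0.02 0")

```text
t: 21.05
tcp_pos: [0.5467, -0.0635, 0.0959]
eef_rot: [[-0.182, 0.983, -0.0], [0.983, 0.182, 0.0], [0.0, -0.0, -1.0]]
contact_force: [-0.2, -0.5, -1.4]
opening: 0.143
gripper_force: 59.5
```

Emit:
servo_tool(steps="0 0 0.01 0; 0 0 0.02 0; 0 0 0.03 0; 0 0 0.04 0; 0 0 0.04 0")

```text
t: 21.55
tcp_pos: [0.5466, -0.0635, 0.0897]
eef_rot: [[-0.182, 0.983, -0.0], [0.983, 0.182, 0.0], [0.0, -0.0, -1.0]]
contact_force: [0.2, 0.5, -1.6]
opening: 0.142
gripper_force: 59.5
```

Emit:
servo_tool(steps="0 0 0.01 0; 0 0 0.02 0; 0 0 0.03 0; 0 0 0.04 0; 0 0 0.04 0")

```text
t: 22.05
tcp_pos: [0.5466, -0.0635, 0.0837]
eef_rot: [[-0.182, 0.983, -0.0], [0.983, 0.182, 0.0], [0.0, -0.0, -1.0]]
contact_force: [0.4, -0.2, -0.8]
opening: 0.144
gripper_force: 59.5
```

Emit:
servo_tool(steps="0 0 0.008 0; 0 0 0.016 0; 0 0 0.016 0; 0 0 0.016 0")

```text
t: 22.45
tcp_pos: [0.5467, -0.0635, 0.0815]
eef_rot: [[-0.182, 0.983, -0.0], [0.983, 0.182, 0.0], [0.0, -0.0, -1.0]]
contact_force: [-0.3, -0.6, -1.4]
opening: 0.14
gripper_force: 59.5
```

Emit:
servo_tool(steps="0 0 0.005 0; 0 0 0.005 0; 0 0 0.005 0")

```text
t: 22.75
tcp_pos: [0.5468, -0.0635, 0.0808]
eef_rot: [[-0.182, 0.983, 0.0], [0.983, 0.182, 0.0], [0.0, 0.0, -1.0]]
contact_force: [-0.1, 0.1, -2.1]
opening: 0.14
gripper_force: 59.5
```

Emit:
servo_tool(steps="0 0 0.005 0; 0 0 0.005 0; 0 0 0.005 0")

```text
t: 23.05
tcp_pos: [0.5467, -0.0635, 0.08]
eef_rot: [[-0.182, 0.983, -0.0], [0.983, 0.182, 0.0], [0.0, -0.0, -1.0]]
contact_force: [0.0, -0.6, -0.7]
opening: 0.141
gripper_force: 59.5
```

Emit:
servo_tool(steps="0 0 0.004 0; 0 0 0.004 0; 0 0 0.004 0")

```text
t: 23.35
tcp_pos: [0.5468, -0.0635, 0.0796]
eef_rot: [[-0.182, 0.983, 0.0], [0.983, 0.182, -0.0], [-0.0, 0.0, -1.0]]
contact_force: [-0.5, -0.1, 1.3]
opening: 0.147
gripper_force: 60.0
```

Emit:
servo_tool(steps="0 0 0.004 0; 0 0 0.004 0; 0 0 0.004 0")

```text
t: 23.65
tcp_pos: [0.5469, -0.0635, 0.0796]
eef_rot: [[-0.182, 0.983, 0.0], [0.983, 0.182, -0.0], [-0.001, 0.0, -1.0]]
contact_force: [-1.3, -0.4, 7.2]
opening: 0.143
gripper_force: 61.0
```

Collar seated: TCP z 0.0796 exactly as expected, with an upward push. Ease off, then release.

Emit:
servo_tool(steps="0 0 -0.005 0; 0 0 -0.005 0; 0 0 -0.005 0")

```text
t: 23.95
tcp_pos: [0.5469, -0.0635, 0.0796]
eef_rot: [[-0.182, 0.983, 0.0], [0.983, 0.182, 0.0], [-0.0, 0.0, -1.0]]
contact_force: [-0.7, -0.3, 1.8]
opening: 0.141
gripper_force: 59.8
```

Emit:
servo_tool(steps="0 0 0 0; 0 0 0 0; 0 0 0 0; 0 0 0 0; 0 0 0 0; 0 0 0 0", hand=-0.3)

```text
t: 24.55
tcp_pos: [0.5468, -0.0635, 0.0796]
eef_rot: [[-0.182, 0.983, 0.0], [0.983, 0.182, 0.0], [0.0, 0.0, -1.0]]
contact_force: [-0.6, -0.1, 0.0]
opening: 0.349
gripper_force: 0.0
```

Emit:
servo_tool(steps="0 0 -0.1 0; 0 0 -0.3 0; 0 0 -0.6 0; 0 0 -0.9 0; 0 0 -0.9 0; 0 0 -0.9 0; 0 0 -0.9 0")

```text
t: 25.25
tcp_pos: [0.5458, -0.0638, 0.2136]
eef_rot: [[-0.182, 0.983, -0.002], [0.983, 0.182, -0.0], [0.0, -0.002, -1.0]]
contact_force: [-0.4, 0.5, 0.3]
opening: 0.347
gripper_force: 0.0
```

Run:
```python
from h import *
s=telemetry.sense();p=imaging.snapshot('wrist');w=cloud(p,s);save(p,'w3.png')
m=(np.hypot(w[...,0]-H[0],w[...,1]-H[1])<.03)&(w[...,2]>.085)&(w[...,2]<.125);q=w[m];print(len(q),np.median(q,0),q[:,2].max(),s['tcp_pos'],s['contact_force'])
p=imaging.snapshot('side');save(p,'s3.png');i=p['image'][170:290,215:355,::-1]
cv2.imwrite('pics/s3c.png',cv2.resize(i,None,fx=4,fy=4))
```

```text
326 [ 0.5456602  -0.06365199  0.10491947] 0.10681608464375272 [ 0.54577838 -0.06377791  0.21361956] [-0.37026816  0.45948595  0.33514417]
```

View pics/s3c.png

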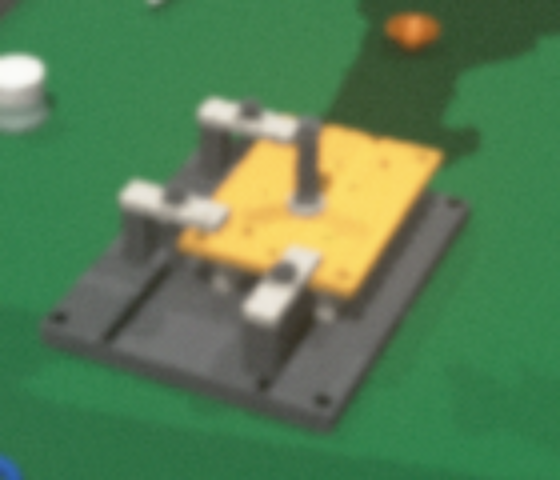

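The pin stands upright at crop (307,165), its collar flat on the plate at (307,203). Its top measures 0.105–0.107 m against the 0.106 m expected, and the gripper is clear.

```bash
python3 -c "
from plant import finish_job
print(finish_job())"
```

```text
the job is handed in; nothing more can be done
None
```

The pin stands upright in the plate's large hole with its collar flat on the plate, placed from three light touches of about 3 N each in the order asked. The gripper is clear, and the job was handed in at about 25 s; the result has not been reported.

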